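# Hold the strainer lid at the bleed mark

## Robot

A 7-joint arm with a two-finger parallel gripper is mounted at the origin on the work surface. World frame = base frame: x ahead of the robot, y to its left, z up, the work surface at z = 0. Lengths are in m, angles in rad, forces in N, time in s.
With the tool pointing down it reaches from about 0.425 to 0.925 m from the base axis. Payload 6.8 kg.
Tool frame: the origin (TCP) lies on the front face of the gripper's body, between the roots of the fingers; the fingertips stand 73 mm ahead of it and the grasp point (between the pads) lies 54 mm ahead of it (env.nose_length is the distance from the TCP to the fingertips, in m); z points along the fingers, y is the direction in which the jaws open and shut (so a half turn about z gives the same grasp; the last joint's range is limited). The gripper opens to 85 mm and grips with 20 to 120 N. Pads are 22 mm wide; open, the fingers measure 114 mm over their backs; the gripper's body (76 mm by 85 mm) begins 54 mm behind the grasp point. The pads swing forward as they close: fully open they stand 13 mm farther back than shut.
Start: joints at [-1.316, 0.477, 0.022, 1.555, -0.011, 1.109, -0.083], TCP at [0.24, 0.631, 0.304] pointing down, gripper open.
Joint ranges: [-2.96, 2.96], [-0.34, 2.1], [-1.41, 1.46], [0.24, 2.44], [-1.37, 4.51], [0.17, 1.92], [-2.96, 2.96]. Speed limits (rad/s): [2.39, 2.39, 3.14, 3.14, 3.14, 3.14, 3.14].

## Interface

Orientations are given as a unit quaternion [w, x, y, z].
In Python, from cell import env, kin, camera, calibration, job gives the robot as it stands. The module is installed in compiled form; this text tells all that it offers. Calls block until the motion is done:
- env.reach(position, orientation): joint-space move of the TCP to a pose.
- env.movel(position, velocity=0.15, rot=None, stop_force=None): straight line of the TCP; rot=None keeps the orientation; velocity is the mean speed in m/s. With stop_force (N) it stops when the force on the tool has changed by that much, and returns True; else False.
- env.goto_joints(angles): joint-space move.
- env.grip(opening, f_grip=None): finger opening in m; f_grip is the grip in N (None keeps the last); returns when the fingers have stopped.
- env.dwell(seconds).
- kin.inverse_kinematics(position, orientation): joint angles nearest the present ones, or None.
- env.get_state(): the state.
- camera(name): name is "side" or "top"; returns (picture, depth): 400x640x3 uint8, blue, green, red; 400x640 float32, m along the optical axis (not along the pixel's ray), 0 where there is no reading.
- calibration(name): a dict with "fx", "fy", "cx", "cy" (pixels), "rvec" (rotation vector, rad) and "tvec" (3), from world to camera coordinates, as OpenCV has them. Camera axes: x right, y down, z forward; pixel columns grow to the right and rows downward; lengths in m; the calibration is good to about 2 mm. A picture is of the moment at which its call begins. calibration takes no time and is no camera call.
A pose or a line that the arm cannot do raises env.PlanningError and nothing moves.
- job.job_done(): hands the job in, once; it reports no verdict.
The state is a dict: "time": time; "qpos": joint angles; "joint_velocities": joint speeds; "joint_torque": joint torques, N m; "tcp_pos": TCP position; "orientation": TCP orientation; "force": force on the tool from outside, world axes, zero at the start; "torque": the same for the moment, N m; "opening": finger opening in m.
Only numpy, scipy, OpenCV 4.12 (cv2) and the standard library are available. Lean on these libraries where they do the work, as an engineer would, in place of code of your own. Each camera call takes 0.05 s, during which the arm holds its last target.

## Task

Pick up the blue bayonet lid by its white bar, squeezing the brittle plastic gently with no more than 30 N, line its lugs up with the two white-marked slots of the steel strainer pot and lower it in, without forcing it, until it is fully seated. Then turn it clockwise halfway to the lock, so that the lid's white lines point at the yellow bleed marks, without running on towards the red marks, where it clicks and locks. A spring turns the lid back if it is let go, so finish while still holding it there, seated and steady, and leave everything else on the bench where it is.

Things in the scene. Friction and masses are not known exactly. Their poses are not given: they have to be found in the camera images.
- lid: Blue plastic bayonet lid, 0.18 kg, upright on the bench. Origin: centre of its underside, z up. Plug 66 mm in diameter up to the cap; two opposite lugs at its foot along the lid's x, 90 mm from tip to tip, 12 mm wide, z = 0 to 8 mm; cap disc 104 mm in diameter, z = 22 to 30 mm, with two white lines along x over the lugs. The same when turned by half a turn.
- lid_bar (a point): Grip point of the lid's white bar, on the lid's axis, 56 mm above the lid's origin, 14 mm below the bar's top and 26 mm above the cap. The bar is in line with the lugs: 60 mm long (lid's x), 20 mm thick (y), 40 mm high. The lid breaks when squeezed much harder than 30 N per finger.
- strainer_pot: Fixed steel strainer pot, collar 136 mm in diameter, 100 mm high, base plate 150 x 130 mm, pipe stubs out to 92 mm along its +y and -y at height 50 mm. Origin: centre of its underside, z up. The mouth's flange is 8 mm thick (height 92 to 100 mm), its opening 72 mm in diameter, with two slots 18 mm wide along the pot's x, longer than the lugs.
- pot_seat (a point): On the pot's axis, 80 mm above its underside: top of the black catch ring on which the lugs rest. The seated lid's origin is here (it must come within 3.5 mm in height); its cap then hangs 2 mm above the flange and its lugs turn freely below the flange.
- bleed_mark (a point): One of the two yellow bleed marks on the collar (the other is opposite), 61 mm from the axis, height 100 mm. Marks, each twice, half a turn apart: white at the slots, yellow 0.68 rad clockwise of white seen from above, red 1.37 rad clockwise of white.
- catch_ring (a joint): Clockwise turn (rad, from above) of the sprung catch ring in the pot. 0 when empty; the seated lugs drag it round with up to 0.08 rad of play, so the lid's own turn reads that much more. The spring turns ring and lid back to 0 (0.04 N m at 0, 0.09 N m at yellow). About 0.61 with the lid at the yellow mark; the click pin resists from about 0.88; end stop, locked, at 1.30.
- bottle_a: Bystander: green wine bottle, 74 mm in diameter, 300 mm high, standing. Origin: centre of its underside.
- bottle_b: Bystander: amber wine bottle, 74 mm in diameter, 300 mm high, standing. Origin: centre of its underside.
- ice_bucket: Bystander: white plastic ice bucket, 170 mm in diameter at the rim, 190 mm high. Origin: centre of its underside.
- basket: Bystander: bare metal basket insert, 68 mm in diameter, 55 mm high. Origin: centre of its underside.
- bung: Bystander: black rubber bung, 50 mm in diameter, 35 mm high. Origin: centre of its underside.
- mallet: Bystander: hammer lying on the bench, 260 mm long along its x. Origin: under its middle.
- tasting_cup: Bystander: steel cup, 72 mm in diameter, 85 mm high. Origin: centre of its underside.
Mind the look-alikes: they are no part of the job. Several things have the shape of the lid; the one meant has the colours described above.

How it is judged:
On the way, in this order (a step that is already met when the one before it is completed fails the run):
1. the lid is gripped and lifted clear of the bench (height (world z) of lid above 0.03 m and contact force between the fingers and lid above 1 N), for 0.2 s.
2. the lid, still gripped, is seated through the slots and not yet turned (z of lid in the frame of strainer_pot below 0.0835 m and horizontal distance between lid and strainer_pot below 0.006 m and angle between lid's own z axis and vertical below 0.08 rad and contact force between the fingers and lid above 1 N and value of joint catch_ring below 0.3 rad), for 0.1 s.
At the end, for the whole second after the job is handed in: The lid is seated (origin within 83.5 mm above the pot's, axes within 6 mm, tilt under 0.08 rad), the catch ring stands still between 0.44 and 0.78 rad (yellow mark at about 0.61), and the fingers still grip the lid (z of lid in the frame of strainer_pot below 0.0835 m and horizontal distance between lid and strainer_pot below 0.006 m and angle between lid's own z axis and vertical below 0.08 rad and contact force between the fingers and lid above 1 N and value of joint catch_ring between 0.44 and 0.78 rad and velocity of joint catch_ring between -0.1 and 0.1 rad/s and contact force between lid and strainer_pot below 40 N); the arm keeps its last pose, push and grip.
It fails at once if the lid is squeezed too hard (more than about 35 N per finger) (contact force between the fingers and lid above 70 N).
It fails at once if the lid is forced into the pot with more than 40 N (contact force between lid and strainer_pot above 40 N).
It fails at once if the lid is turned on into the lock click (value of joint catch_ring above 0.86 rad).
It fails at once if a bystander is moved more than 3 cm (distance of any of bottle_a, bottle_b, ice_bucket, basket, bung, mallet, tasting_cup from where it was at the start of the episode above 0.03 m).
It also fails if it takes over 51 s, if anything falls off the work surface, if the arm or the gripper's body presses on something with over 40 N, if the wrist force passes 120 N, or if a joint passes its speed limit or range.

## Working session

There is one attempt and no reset: what is moved stays moved. The work goes in short steps, each a Python script; the robot and the scene stay as the last script left them, time stands still between calls to the robot, and variables do not carry over. Pictures are saved under pics/ and viewed, and the job is handed in when it is done.

```bash
mkdir -p pics; ls; python3 - <<'E'
from cell import env,kin,camera,calibration,job
import cv2,numpy as np
for n in("top","side"):
    p,d=camera(n); cv2.imwrite(f"pics/{n}0.png",p); np.save(f"{n}0.npy",d)
    c=calibration(n); R=cv2.Rodrigues(np.array(c["rvec"],float))[0]
    print(n,c,"cam pos",-R.T@np.array(c["tvec"]).ravel())
s=env.get_state(); print(s, env.nose_length)
E
```

```text
pics
top {'fx': 492.55170516981224, 'fy': 492.55170516981224, 'cx': 312.6684944981685, 'cy': 199.31554602740658, 'rvec': array([ 2.18116376, -2.13183468,  0.17349859]), 'tvec': array([-0.02059266,  0.55903757,  1.5377879 ])} cam pos [0.33631437 0.01946553 1.60132833]
side {'fx': 411.991564103519, 'fy': 411.991564103519, 'cx': 317.3054672855049, 'cy': 203.57574378275285, 'rvec': array([ 2.44475435, -0.02541313,  0.01588961]), 'tvec': array([-0.5499539 ,  0.07751778,  1.21847951])} cam pos [ 0.52879005 -0.73459224  0.98686673]
{'time': 0.1, 'qpos': array([-1.31608942,  0.4777257 ,  0.0223666 ,  1.55634345, -0.01146507,
        1.10930876, -0.08307605]), 'joint_velocities': array([-0.00137714, -0.00186345, -0.0011426 , -0.00348517, -0.00020571,
        0.00140065,  0.00187355]), 'joint_torque': array([ 4.82113057e-03, -5.97761679e+01,  1.61419004e+00, -2.81952721e+01,
        1.29315653e-02,  5.00284237e-03,  6.22370771e-05]), 'tcp_pos': array([0.23943372, 0.63066627, 0.30302164]), 'orientation': array([-6.86656732e-05,  1.80391240e-01,  9.83594588e-01, -8.25607936e-04]), 'force': array([ 0.24487431, -0.41188166,  0.61844824]), 'torque': array([ 0.03451308, -0.03802157,  0.0028796 ]), 'opening': 0.08533331112505395} 0.0726
```

View pics/top0.png

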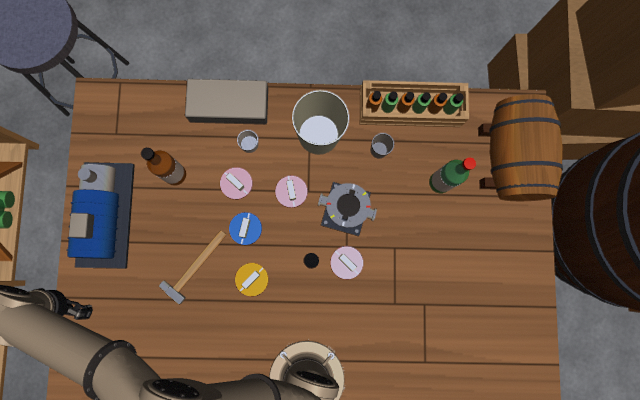

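View pics/side0.png

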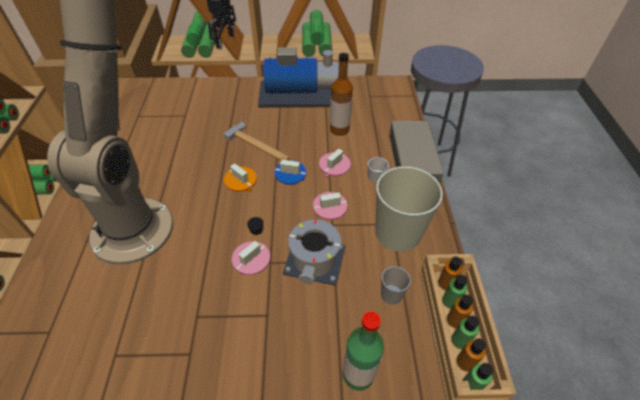

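The top view shows the blue lid at (245,229) and the pot at (348,206). In the side view the lid is at (290,171) and the pot at (316,245). Next I zoom in on both.

```bash
python3 - <<'E'
import cv2,numpy as np
t=cv2.imread("pics/top0.png"); s=cv2.imread("pics/side0.png")
f=lambda im,x,y,w:cv2.resize(im[y-w:y+w,x-w:x+w],(390,390),interpolation=cv2.INTER_NEAREST)
a=np.hstack([f(t,245,229,26),f(t,348,206,35)])
cv2.imwrite("pics/z_top.png",a)
a=np.hstack([f(s,290,171,26),f(s,316,245,40)])
cv2.imwrite("pics/z_side.png",a)
E
```

```text
(no output)
```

View pics/z_top.png

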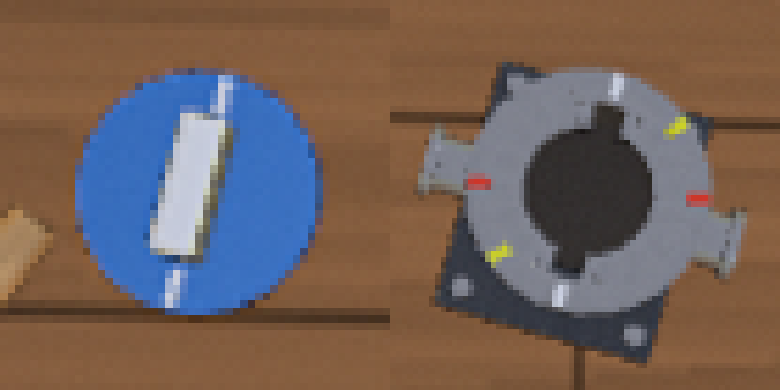

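View pics/z_side.png

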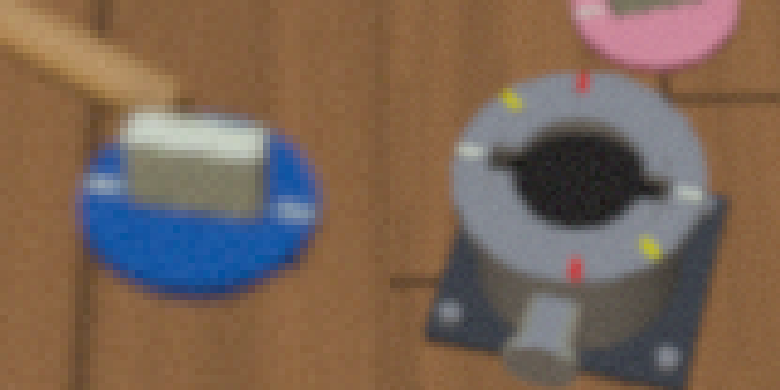

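```bash
cat > h.py <<'E'
from cell import env,kin,camera,calibration,job
import cv2,numpy as np
from scipy.spatial.transform import Rotation as Ro
def ray(n,uv,z):
    c=calibration(n);K=np.array([[c["fx"],0,c["cx"]],[0,c["fy"],c["cy"]],[0,0,1]])
    R=cv2.Rodrigues(np.array(c["rvec"],float))[0];t=np.array(c["tvec"],float).ravel();o=-R.T@t
    uv=np.atleast_2d(np.asarray(uv,float));d=(R.T@np.linalg.inv(K)@np.c_[uv,np.ones(len(uv))].T).T
    return o+d*((z-o[2])/d[:,2])[:,None]
def proj(n,P):
    c=calibration(n);K=np.array([[c["fx"],0,c["cx"]],[0,c["fy"],c["cy"]],[0,0,1]])
    return cv2.projectPoints(np.atleast_2d(np.float64(P)),np.float64(c["rvec"]),np.float64(c["tvec"]),K,None)[0][:,0]
def blobs(m,mn=3):
    n,l,s,c=cv2.connectedComponentsWithStats(m.astype(np.uint8),connectivity=8)
    return [(c[i],s[i,4]) for i in range(1,n) if s[i,4]>=mn]
def circ(P):
    A=np.c_[2*P[:,:2],np.ones(len(P))];b=(P[:,:2]**2).sum(1)
    x=np.linalg.lstsq(A,b,rcond=None)[0];return x[:2],np.sqrt(x[2]+x[:2]@x[:2])
def quat(yaw): # tool down, tool y axis at world angle yaw
    y=np.array([np.cos(yaw),np.sin(yaw),0]);z=np.array([0,0,-1.]);x=np.cross(y,z)
    q=Ro.from_matrix(np.c_[x,y,z]).as_quat();return q[[3,0,1,2]]
E
python3 - <<'E'
from h import *
for n,lb,pb in(("top",(245,229,30),(348,206,38)),("side",(290,171,30),(316,245,42))):
    im=cv2.imread(f"pics/{n}0.png");hsv=cv2.cvtColor(im,cv2.COLOR_BGR2HSV).astype(int);H,S,V=hsv[...,0],hsv[...,1],hsv[...,2]
    def w(b):
        m=np.zeros(H.shape,bool);m[b[1]-b[2]:b[1]+b[2],b[0]-b[2]:b[0]+b[2]]=1;return m
    blue=(H>100)&(H<125)&(S>130)&w(lb)
    c=max(cv2.findContours(blue.astype(np.uint8),cv2.RETR_EXTERNAL,cv2.CHAIN_APPROX_NONE)[0],key=len)
    c=cv2.convexHull(c)[:,0]
    print(n,"disc",circ(ray(n,c,.03 if n=="top" else .028)))
    wh=(S<60)&(V>(150 if n=="top" else 130))&w(lb)
    for p,a in blobs(wh): print(" lidwhite",p.round(1),a,"z30",ray(n,p,.03)[0].round(4),"z70",ray(n,p,.07)[0].round(4))
    if n=="top":
        ys,xs=np.nonzero(wh&~0); 
        k=max(cv2.findContours(wh.astype(np.uint8),cv2.RETR_EXTERNAL,cv2.CHAIN_APPROX_NONE)[0],key=cv2.contourArea)
        bx=cv2.boxPoints(cv2.minAreaRect(k));P=ray(n,bx,.07);print(" bar box",P[:,:2].round(4),np.linalg.norm(np.diff(P,axis=0),axis=1))
    for nm,m in(("white",(S<45)&(V>175)),("yel",(H>22)&(H<35)&(S>120)),("red",((H<6)|(H>174))&(S>130))):
        B=[(p,a) for p,a in blobs(m&w(pb),4)]
        for p,a in B: print(" ",nm,p.round(1),a,ray(n,p,.1)[0].round(4))
    dark=(V<60)&w((pb[0],pb[1],20))
    for p,a in blobs(dark,30):
        print("  dark",p,a,ray(n,p,.1)[0])
E
```

```text
top disc (array([0.46252891, 0.2057533 ]), np.float64(0.050836416582971104))
 lidwhite [248.2 215.2] 5 z30 [0.5044 0.1972 0.03  ] z70 [0.5001 0.1927 0.07  ]
 lidwhite [243.4 227.2] 115 z30 [0.4655 0.2109 0.03  ] z70 [0.4622 0.206  0.07  ]
 lidwhite [241.6 241.1] 7 z30 [0.4212 0.2149 0.03  ] z70 [0.419  0.2099 0.07  ]
 bar box [[0.4352 0.2207]
 [0.4926 0.2089]
 [0.4886 0.1912]
 [0.4312 0.2031]] [0.05863853 0.01816702 0.05862685]
  white [353.1 186. ] 8 [ 0.5955 -0.1311  0.1   ]
  white [342.9 223.4] 9 [ 0.4784 -0.1009  0.1   ]
  yel [363.8 193.3] 6 [ 0.5733 -0.1645  0.1   ]
  yel [332. 216.] 5 [ 0.5005 -0.0671  0.1   ]
  red [328.6 203.2] 5 [ 0.5399 -0.056   0.1   ]
  red [368. 206.] 5 [ 0.5341 -0.1776  0.1   ]
  dark [348.26869159 204.58878505] 428 [ 0.53703556 -0.11671907  0.1       ]
side disc (array([0.46472876, 0.19433453]), np.float64(0.04362263834949925))
 lidwhite [289.5 163. ] 121 z30 [0.4636 0.2418 0.03  ] z70 [0.4663 0.201  0.07  ]
 lidwhite [276.5 169. ] 4 z30 [0.4219 0.2149 0.03  ] z70 [0.4264 0.1752 0.07  ]
  white [316.6 206.6] 5 [ 0.5476 -0.0037  0.1   ]
  white [292.  235.5] 6 [ 0.4806 -0.1012  0.1   ]
  white [337.2 244.2] 4 [ 0.5984 -0.1312  0.1   ]
  yel [299.6 224.5] 8 [ 0.5005 -0.0653  0.1   ]
  yel [328.9 255.6] 7 [ 0.5752 -0.1654  0.1   ]
  red [313.5 260. ] 6 [ 0.536  -0.1778  0.1   ]
  dark [314.33942559 241.13577023] 383 [ 0.53916956 -0.1203148   0.1       ]
```

```bash
python3 - <<'E'
from h import *
L=np.array([.4626,.206]);P=np.array([.5376,-.116])
for k in(0,np.pi):
    for nm,p,z,yaw in(("lid",L,.24,-.206),("lid",L,.11,-.206),("pot",P,.30,-.25),("seat",P,.19,-.25),("turn",P,.19,-.95),("turn2",P,.19,-1.1)):
        q=kin.inverse_kinematics([*p,z],quat(yaw+np.pi/2+k)); print(nm,k,None if q is None else np.round(q,2))
# bottle position check from top depth, pixels of red/amber base
E
```

```text
lid 0 [-0.71  0.28  0.2   2.03 -0.07  0.84  0.9 ]
lid 0 [-0.64  0.49  0.12  2.11 -0.11  0.55  0.92]
pot 0 [-0.49  0.33  0.74  1.9  -0.26  1.01  1.68]
seat 0 [-0.36  0.47  0.59  1.99 -0.37  0.79  1.77]
turn 0 [-0.46  0.51  0.74  1.99 -0.47  0.81  1.17]
turn2 0 [-0.48  0.52  0.76  2.   -0.49  0.82  1.04]
lid 3.141592653589793 [-1.14  0.34  0.73  2.05 -0.3   0.85 -2.01]
lid 3.141592653589793 [-1.02  0.57  0.6   2.13 -0.57  0.6  -1.78]
pot 3.141592653589793 [-0.7   0.44  1.06  1.91 -0.44  1.05 -1.28]
seat 3.141592653589793 [-0.71  0.75  1.17  2.01 -0.85  0.99 -0.92]
turn 3.141592653589793 [-0.74  0.84  1.27  2.01 -0.94  1.07 -1.54]
turn2 3.141592653589793 [-0.74  0.84  1.27  2.01 -0.94  1.07 -1.69]
```

```bash
python3 - <<'E'
from h import *
L=[.4626,.206];q=quat(-.206+np.pi/2)
env.reach([*L,.24],q)
env.grip(.085,25)
env.movel([*L,.112],velocity=.12,stop_force=8)
s=env.get_state();print(s["time"],s["tcp_pos"],s["force"])
for n in("top","side"):cv2.imwrite(f"pics/{n}1.png",camera(n)[0])
E
python3 - <<'E'
import cv2,numpy as np
f=lambda n,x,y,w:cv2.resize(cv2.imread(n)[y-w:y+w,x-w:x+w],(390,390),interpolation=cv2.INTER_CUBIC)
cv2.imwrite("pics/z1.png",np.hstack([f("pics/top1.png",245,229,60),f("pics/side1.png",290,165,45)]))
E
```

```text
3.3 [0.46304028 0.20619864 0.11259025] [0.11712988 0.18473559 0.54693721]
```

View pics/z1.png

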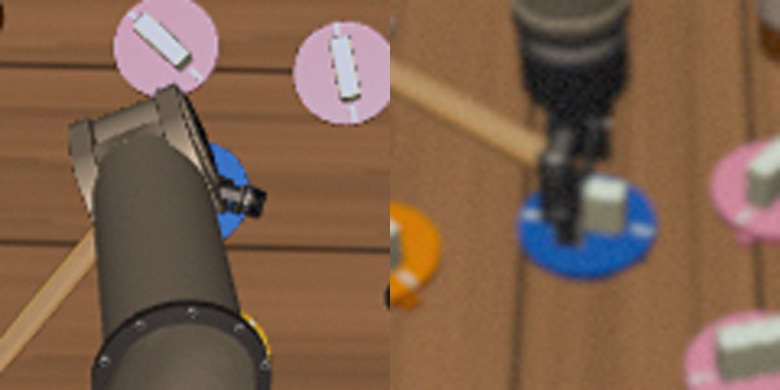

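The near finger stands where the yaw predicts beside the bar, about 3 px left of its centre, and it is clear of the cap. I close gently.

```bash
python3 - <<'E'
from h import *
env.grip(.012,25)
s=env.get_state();print(s["time"],s["tcp_pos"],s["force"],s["torque"],s["opening"])
p=s["tcp_pos"]
env.movel([p[0],p[1],.24],velocity=.1)
env.dwell(.3)
s=env.get_state();print(s["time"],s["tcp_pos"],s["force"],s["torque"],s["opening"])
for n in("top","side"):cv2.imwrite(f"pics/{n}2.png",camera(n)[0])
f=lambda n,x,y,w:cv2.resize(cv2.imread(n)[y-w:y+w,x-w:x+w],(390,390),interpolation=cv2.INTER_CUBIC)
cv2.imwrite("pics/z2.png",np.hstack([f("pics/top2.png",245,229,60),f("pics/side2.png",290,145,50)]))
E
```

```text
4.0083 [0.46266655 0.20606597 0.11210357] [-0.25505127 -1.20872204  2.73944181] [-0.15355289  0.06527872 -0.014308  ] 0.019252628430500282
5.7417 [0.46259842 0.20599388 0.23972721] [ 0.93430001  0.14020328 -2.79652985] [-0.0466326  -0.03990765 -0.00948856] 0.019188902160343885
```

View pics/z2.png

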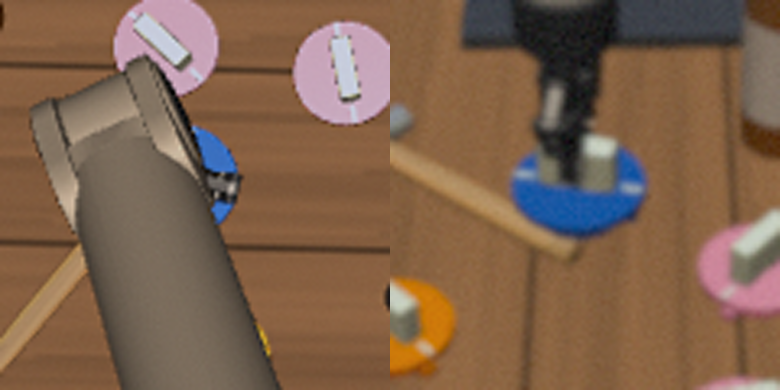

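```bash
python3 - <<'E'
from h import *
P=[.5376,-.116]
env.reach([*P,.26],quat(-.25+np.pi/2))
env.dwell(.3)
s=env.get_state();print(s["time"],s["tcp_pos"],s["orientation"],quat(-.25+np.pi/2),s["force"],s["opening"])
for n in("top","side"):cv2.imwrite(f"pics/{n}3.png",camera(n)[0])
f=lambda n,x,y,w:cv2.resize(cv2.imread(n)[y-w:y+w,x-w:x+w],(390,390),interpolation=cv2.INTER_CUBIC)
cv2.imwrite("pics/z3.png",np.hstack([f("pics/top3.png",348,206,50),f("pics/side3.png",316,215,50)]))
z=.26-.112+.03
im=cv2.imread("pics/side3.png");hsv=cv2.cvtColor(im,cv2.COLOR_BGR2HSV).astype(int);H,S,V=hsv[...,0],hsv[...,1],hsv[...,2]
m=np.zeros(H.shape,bool);m[165:265,266:366]=1
for p,a in blobs(m&(S<80)&(V>140),3):print(p,a,ray("side",p,z)[0].round(4))
c=max(cv2.findContours(((H>100)&(H<125)&(S>110)&m).astype(np.uint8),cv2.RETR_EXTERNAL,cv2.CHAIN_APPROX_NONE)[0],key=len)[:,0]
print(c.min(0),c.max(0)); print("pred",proj("side",[[*P,z]]+[[P[0]+k*.045*np.cos(-.25),P[1]+k*.045*np.sin(-.25),z] for k in(1,-1)]))
E
```

```text
7.4 [ 0.53772347 -0.11508695  0.25993834] [-6.77374648e-05  1.23927641e-01  9.92291249e-01  1.12253568e-04] [0.         0.12467473 0.99219767 0.        ] [-0.80075874 -0.5616453  -2.92723221] 0.019490536372455167
[333.36453202 199.08866995] 203 [ 0.5898 -0.0437  0.178 ]
[307.88636364 208.11363636] 44 [ 0.5237 -0.0726  0.178 ]
[322.38461538 213.55384615] 65 [ 0.5599 -0.0909  0.178 ]
[298.33333333 218.4       ] 15 [ 0.4997 -0.1052  0.178 ]
[331.86666667 224.86666667] 15 [ 0.5821 -0.1268  0.178 ]
[312.72482014 248.72122302] 556 [ 0.5341 -0.1958  0.178 ]
[295 211] [335 241]
pred [[313.65020202 221.64120078]
 [331.49322548 224.98146226]
 [296.02855823 218.34238216]]
```

View pics/z3.png

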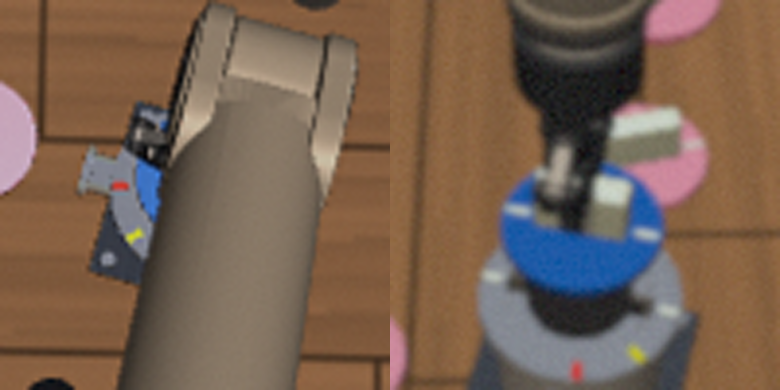

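The cap is centred above the mouth, and its white lines are at side pixels (298,218) and (332,225), so yaw is −0.256 against the pot's −0.25. In the same view the lid sits about 1.5 mm too far in +x. I correct that and lower it with a force guard.

```bash
python3 - <<'E'
from h import *
P=[.5362,-.1160];q=quat(-.25+np.pi/2)
env.movel([*P,.235],velocity=.08,rot=q)
env.dwell(.3)
s=env.get_state();print(s["time"],s["tcp_pos"],s["force"])
r=env.movel([*P,.190],velocity=.025,rot=q,stop_force=7)
s=env.get_state();print(r,s["time"],s["tcp_pos"],s["force"],s["torque"],s["opening"])
cv2.imwrite("pics/side4.png",camera("side")[0])
f=lambda n,x,y,w:cv2.resize(cv2.imread(n)[y-w:y+w,x-w:x+w],(500,500),interpolation=cv2.INTER_CUBIC)
cv2.imwrite("pics/z4.png",f("pics/side4.png",316,235,45))
E
```

```text
8.2667 [ 0.5364253  -0.11605197  0.23536882] [-0.43024389 -0.22857493 -1.70546795]
True 9.8333 [ 0.53622054 -0.11597195  0.19203643] [-8.82482776e-01 -4.98134393e-03  5.21416224e+00] [-0.05847532  0.18720941 -0.02121443] 0.019519817660503785
```

View pics/z4.png

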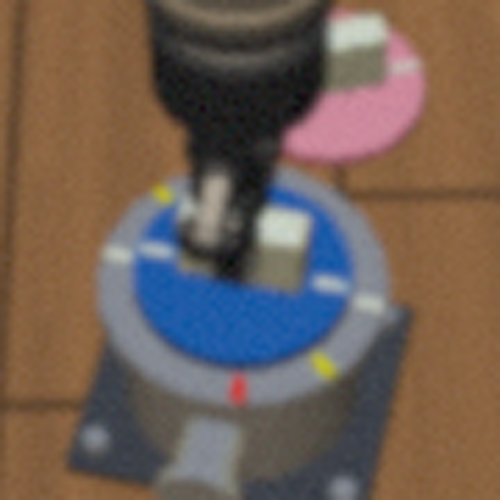

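The lid is seated: the TCP stopped at 0.192, the height expected for a lid origin at 80 mm. The cap is centred and its lines are in line with the white marks. Now I turn it in small steps.

```bash
python3 - <<'E'
from h import *
C=np.array([.5376,-.1163])
def yaw(s): 
    w,x,y,z=s["orientation"];v=Ro.from_quat([x,y,z,w]).as_matrix()[:,1];return np.arctan2(v[1],v[0])-np.pi/2
env.dwell(.3)
for a in np.arange(.1,.501,.1):
    w=-.25-a
    r=env.movel([*(C-.0014*np.array([np.cos(w),np.sin(w)])),.1917],velocity=.001,rot=quat(w+np.pi/2),stop_force=15)
    s=env.get_state();print(r,round(s["time"],2),s["tcp_pos"].round(4),round(yaw(s)+.25,3),s["force"].round(2),s["torque"].round(3),round(s["opening"],4))
    if r: break
cv2.imwrite("pics/side5.png",camera("side")[0])
f=lambda n,x,y,w:cv2.resize(cv2.imread(n)[y-w:y+w,x-w:x+w],(500,500),interpolation=cv2.INTER_CUBIC)
cv2.imwrite("pics/z5.png",f("pics/side5.png",316,235,45))
E
```

```text
False 10.77 [ 0.5367 -0.116   0.192 ] -0.1 [ 0.79 -0.63  3.6 ] [-0.26   0.043 -0.041] 0.0195
False 11.02 [ 0.5367 -0.1159  0.192 ] -0.199 [-0.85 -0.7   5.43] [-0.252 -0.002  0.078] 0.0198
False 11.27 [ 0.5367 -0.1158  0.192 ] -0.299 [ 0.94 -1.6   4.79] [-0.346  0.036  0.105] 0.0196
False 11.52 [ 0.5368 -0.1157  0.192 ] -0.399 [ 0.18 -0.89  5.04] [-0.318  0.045  0.047] 0.0194
False 11.77 [ 0.5368 -0.1157  0.192 ] -0.499 [-0.11 -1.93  4.93] [-0.32   0.122  0.094] 0.0196
```

View pics/z5.png

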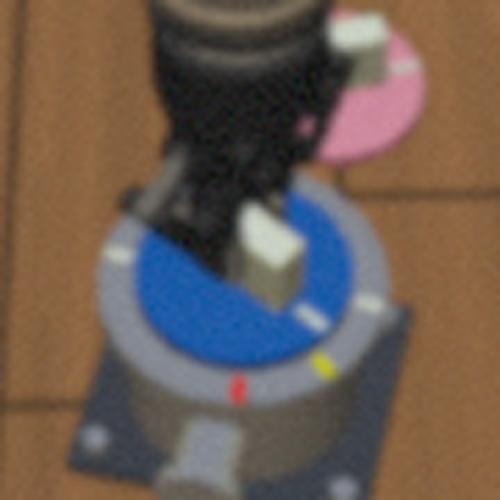

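The lid is following the tool: its right white line is now at zoom (312,318), approaching the yellow mark at (325,366). I turn the remaining 0.18 rad.

```bash
python3 - <<'E'
from h import *
C=np.array([.5376,-.1163])
for a in (.56,.62,.68):
    w=-.25-a
    r=env.movel([*(C-.0014*np.array([np.cos(w),np.sin(w)])),.1917],velocity=.001,rot=quat(w+np.pi/2),stop_force=15)
    env.dwell(.2)
    s=env.get_state();print(r,round(s["time"],2),s["tcp_pos"].round(4),s["force"].round(2),s["torque"].round(3),round(s["opening"],4))
    if r: break
im=camera("side")[0];cv2.imwrite("pics/side6.png",im)
cv2.imwrite("pics/z6.png",cv2.resize(im[190:280,271:361],(540,540),interpolation=cv2.INTER_CUBIC))
hsv=cv2.cvtColor(im,cv2.COLOR_BGR2HSV).astype(int);H,S,V=hsv[...,0],hsv[...,1],hsv[...,2]
m=np.zeros(H.shape,bool);m[205:275,280:352]=1
for p,a in blobs(m&(S<90)&(V>130),3):print("w",p.round(1),a,ray("side",p,.11)[0].round(4))
for p,a in blobs(m&(H>22)&(H<35)&(S>120),3):print("y",p.round(1),a,ray("side",p,.1)[0].round(4))
E
```

```text
False 12.27 [ 0.5368 -0.1156  0.192 ] [-0.64 -1.    6.  ] [-0.292  0.107  0.064] 0.0195
False 12.72 [ 0.5369 -0.1156  0.192 ] [-0.53 -1.28  6.01] [-0.339  0.156  0.08 ] 0.0197
False 13.17 [ 0.5369 -0.1156  0.192 ] [-0.92 -1.22  5.09] [-0.334  0.164  0.098] 0.0193
w [339.  210.4] 124 [ 0.6084 -0.0268  0.11  ]
w [326.6 213.2] 5 [ 0.5741 -0.0358  0.11  ]
w [334.7 239.4] 210 [ 0.5919 -0.1228  0.11  ]
w [318.1 233.1] 95 [ 0.5492 -0.1019  0.11  ]
w [302.1 249.7] 323 [ 0.5076 -0.1529  0.11  ]
w [318.  245.7] 3 [ 0.5482 -0.1415  0.11  ]
w [324.6 248.4] 14 [ 0.5649 -0.15    0.11  ]
w [308.1 270.2] 78 [ 0.5222 -0.2131  0.11  ]
w [287.5 268.5] 4 [ 0.4718 -0.2072  0.11  ]
y [328.9 255.8] 8 [ 0.5753 -0.166   0.1   ]
```

View pics/z6.png

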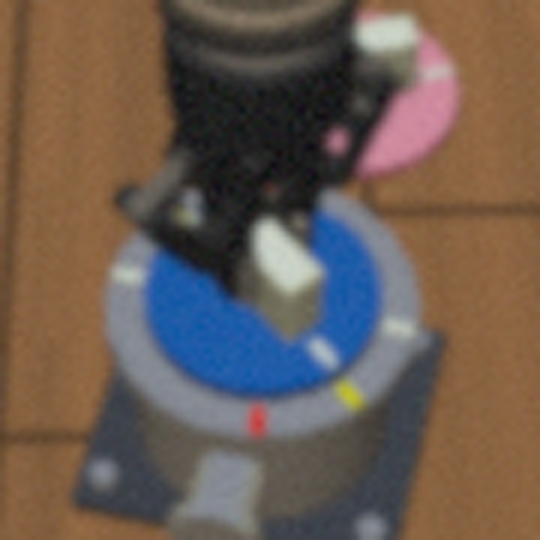

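The lid's line at side pixel (325,248) points at the yellow mark at (329,256), with angles −0.91 against −0.93. The 0.098 N·m moment matches the spring at yellow, and the lid is seated and still. I hand in.

```bash
python3 - <<'E'
from h import *
env.dwell(.3)
s=env.get_state();print(s["time"],s["tcp_pos"],np.abs(s["joint_velocities"]).max(),s["force"],s["opening"])
job.job_done()
E
```

```text
13.5167 [ 0.53695539 -0.1155254   0.19202394] 0.0007891625026756882 [-0.92415162 -1.92534237  5.7805089 ] 0.019798100708102086
the job is handed in; nothing more can be done
```

I gripped the blue lid by its white bar at 25 N and lowered it through the white-marked slots. I then turned it 0.68 rad clockwise to the yellow marks and handed the job in at 13.5 s, still holding it. The hand-in gives no verdict.

**Last checks:**
- **Seating:** the TCP was at z = 0.192 m, the height expected for a seated lid (origin about 80 mm above the pot's underside). The push was about 8 N from the free-hanging reading.
- **Angle:** the lid's line measured −0.91 rad against −0.93 for the yellow mark. The wrist moment of about 0.10 N·m agrees with the spring at yellow.
- **Steadiness:** the arm was still, and the fingers were on the bar at an opening of 19.8 mm.
- **Bystanders:** I saw no bystander touched or moved in the pictures, but I did not measure their positions again at the end.

**Disagreement:** the side camera read about 2 mm higher in x than the top camera. I corrected the lid's position over the pot by 1.5 mm from the side view, and it then went in without catching.

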